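# Set the stop key in the strap gauge's hidden notch

### The job

Set the length stop of the strap gauge: take the stop key from its rest, let its foot down through the loading mouth at the end of the gauge's track, and slide it along under the cover until you feel it drop into the hidden notch. Stop there without forcing it, see it fully home and upright with its collar flat on the cover, and let go. Leave the other things on the bench where they lie.

Things in the scene. Friction and masses are not known exactly. Their poses are not given: they have to be found in the camera images.
- stop_key: Loose stop key, about 0.18 kg, 103 mm tall, upright in its rest. Origin: centre of its foot's underside, z up. From below: steel cross foot 34 (own x) x 24 (y) x 10 mm; stem 7 (x) x 16 (y) mm; collar 32 x 32 x 6 mm, its underside 53 mm up; then the wooden handle. Turned half round it is the same.
- key_handle (a point): Middle of the key's wooden handle, to be gripped from above: 24 (key's x) by 28 (key's y) mm, 44 mm high, from 59 to 103 mm above the foot's underside; this point is 81 mm above the foot's underside.
- gauge: Strap gauge bolted to the bench: covered T-track of grey-painted steel on a dark foot plate 100 x 370 x 8 mm. Origin: centre of the underside, on the bench; y along the track, z up. Track 56 mm wide, 340 mm long, flat cover top at z = 64 mm. Inside, the key's foot rides on two rigid ledges, tops at z = 24 mm, in a space 40 mm wide with the cover's underside at z = 40 mm.
- gauge_mouth (a point): Centre of the open loading mouth at the -y end of the gauge, at cover-top height (gauge x = 0, y = -0.135, z = 0.064). Opening 40 mm (x) by 45 mm (y): the only place where the key's foot can go in or out. Foot along the gauge: the key's x axis parallel to the gauge's x.
- gauge_slit (a point): Middle of the search length, at cover-top height (gauge x = 0, y = -0.005, z = 0.064). The slit for the stem, 12 mm wide, runs along x = 0 from the mouth (y = -0.113) to y = +0.158. Hidden under the cover, one notch 29 mm long crosses both ledges; its centre is anywhere within 50 mm along y of this point. It is not measured or visible, only felt.
- key_collar (a point): Centre of the underside of the key's collar, 53 mm above the foot's underside. Riding on the ledges it is 13 mm above the cover (up to 0.3 mm less on the index bar that holds the notch); in the notch the key sinks 13 mm until the collar lies flat on the cover, and so stands by itself when let go. Nothing springs.
- key_rest: The key's rest, a fixed plywood block 64 x 54 x 12 mm with a pocket 44 x 34 mm, floor 4 mm above the bench, in which the key's foot stands loosely. Origin: centre of its underside.
- driver_small: Bystander: small black-handled screwdriver, 150 mm long, lying on the bench behind the key and the gauge; origin at the middle of its underside.
- duct_roll: Bystander: roll of grey tape, 112 mm across, 45 mm high, lying flat on the bench; origin at the middle of its underside.
- hammer_black: Bystander: hammer with black handle, 257 mm long, lying on the bench left of the gauge; origin at the middle of its underside.
Things that resemble listed ones, but are neither listed nor needed, are in the scene too. Leave any red look-alike of the stop_key alone.

How it is judged (in metres and radians):
On the way, in this order (a step that is already met when the one before it is completed fails the run):
1. the key's foot is in the track, under the cover, riding above the notch depth (x of stop_key in the frame of gauge between -0.006 and 0.006 m and y of stop_key in the frame of gauge between -0.118 and 0.07 m and z of stop_key in the frame of gauge between 0.018 and 0.033 m), for 0.1 s.
2. the key has dropped into the notch (x of stop_key in the frame of gauge between -0.005 and 0.005 m and y of stop_key in the frame of gauge between -0.08 and 0.07 m and z of stop_key in the frame of gauge between 0.005 and 0.0145 m and angle between stop_key's own z axis and vertical below 0.1 rad), for 0.2 s.
At the end, for the whole second after the job is handed in: The stop key stands released and at rest in the notch: its foot's underside is 5 to 14.5 mm above the gauge's underside (11 mm when fully home, collar on the cover), within 5 mm of the track's middle line, past the mouth (y from -0.08 to +0.07 along the gauge), leaning less than 0.1 rad (all of step 2 and linear speed of stop_key below 0.01 m/s and contact force between the fingers and stop_key below 0.05 N); the robot touches nothing.
It fails at once if the key is forced: more than 120 N between the key and the gauge (contact force between stop_key and gauge above 120 N).
It fails at once if a bystander (screwdriver, tape roll, hammer) is moved more than 30 mm (distance of any of driver_small, duct_roll, hammer_black from where it was at the start of the episode above 0.03 m).
It also fails if it takes over 64 s, if anything falls off the work surface, if the arm or the gripper's body presses on something with over 40 N, if the wrist force passes 120 N, or if a joint passes its speed limit or range.

### The arm

A 6-joint arm with a two-finger parallel gripper is mounted at the origin on a cart in front of the work surface, level with it; the furniture and walls round the work are solid. World frame = base frame: x ahead of the robot, y to its left, z up, the work surface at z = 0. Lengths are in mm, angles in rad, forces in N, time in s.
With the tool pointing down it reaches from about 325 to 775 mm from the base axis. Payload 5.5 kg.
Tool frame: the origin (TCP) lies midway between the tips of the shut fingers; the grasp point (between the pads) lies 19 mm behind it; z points along the fingers, y is the line along which they close (so a half turn about z gives the same grasp; the last joint's range is limited). The gripper opens to 85 mm and grips with 20 to 120 N. Pads are 22 mm wide; open, the fingers measure 114 mm over their backs; the gripper's body (76 mm by 85 mm) begins 54 mm behind the grasp point. The pads swing forward as they close: fully open they stand 13 mm farther back than shut.
Start: joints at [1.093, 0.091, 1.231, -0, 1.82, -0.057], TCP at [245.1, 547.67, 231.275] pointing down, gripper open.
Joint ranges: [-2.87, 2.87], [-0.86, 2.18], [0.17, 2.46], [-1.51, 4.65], [0.06, 2.69], [-2.65, 2.65]. Speed limits (rad/s): [2.57, 2.57, 3.01, 3.14, 3.14, 3.14].

### API

Orientations are given as a unit quaternion [x, y, z, w].
In Python, from station import r gives the robot as it stands.
- The arm moves only by the tool apply_moves, never from a script. Its arguments are lists of equal length, an entry for each row: "xyz": the shift along the tool's x, y, z in mm, a list of three; "rot": the turn, a rotation vector about the tool's x, y, z in rad, a list of three; "claw": the finger opening in mm, from 0 to 85.4. A call has 1 to 20 rows; each row is the pose to reach, as a shift and turn from the pose commanded when the call began, along the tool's axes at that moment; what a row does not reach only later rows make up. A row lasts 1/10 s, in which the tool goes at most 50 mm and 8.59 degrees, less where a joint would pass 70% of its speed; a pose out of reach is approached as far as the arm can. A call with a gripper value outside its range is refused whole. The fingers move at their own pace and stop on an object; "grip_force" is the grip in N (left out, the last holds). Time passes only in rows, so rows that repeat a pose let the fingers close. It gives the time, the measured TCP pose, the force, the opening and the grip force at its end, in the units of the state.
- r.get_state(): the state, without advancing time (a new reading comes with each control period).
- r.snapshot(name): name is "side" or "top"; returns the picture (420x560x3 uint8, red, green, blue); there is no depth.
- r.camera_params(name): a dict with "intrinsics" (3x3 intrinsics, pixels), "pose" (4x4, takes a point from camera to world coordinates). Camera axes: x right, y up, looking along -z (the intrinsics and any distortion apply to the point x, -y, -z); pixel columns grow to the right and rows downward; lengths in mm; the calibration is good to about 2 mm. A picture is of the moment at which its call begins. camera_params takes no time and is no camera call.
- r.hand_in(): hands the job in; it is judged then, once.
The state is a dict: "time_s": time; "q": joint angles; "joint_velocities": joint speeds; "effort": joint torques, N m; "position": TCP position; "eef_rot": TCP orientation; "wrist_force": force on the tool from outside, world axes, zero at the start; "ft_torque": the same for the moment, N m; "grip_width": finger opening in mm; "grip_force": force on a finger pad.
Only numpy, scipy, OpenCV 4.12 (cv2) and the standard library are available. Lean on these libraries where they do the work, as an engineer would, in place of code of your own. Each camera call takes 0.05 s, during which the arm holds its last target. There are 200 camera calls.

## Working session

There is one attempt and no reset: what is moved stays moved. The work goes in short steps, Python scripts to look and compute and a tool call to move; the robot and the scene stay as the last step left them, time stands still between calls to the robot, and variables do not carry over. Pictures are saved under pics/ and viewed, at most 10 in all, crops included, and the job is handed in when it is done.

Besides the shell and the picture viewer there is one more tool, called after "Emit:" by a JSON object that holds its "name" and its "arguments", one argument or row to a line. apply_moves: Moves the arm, as the interface text tells. Its arguments: {"type":"object","properties":{"xyz":{"type":"array","items":{"type":"array","items":{"type":"number"}}},"rot":{"type":"array","items":{"type":"array","items":{"type":"number"}}},"claw":{"type":"array","items":{"type":"number"}},"grip_force":{"type":"number"}},"required":["xyz","rot","claw"]}

```bash
mkdir -p pics
python3 - <<'E'
from station import r
import cv2,numpy as np
ims=[]
for n in("side","top"):
    i=r.snapshot(n);cv2.imwrite(f"pics/{n}0.png",i[:,:,::-1]);p=r.camera_params(n);print(n,np.round(p["intrinsics"],1).tolist(),np.round(p["pose"],3).tolist())
print(r.get_state())
E
```

```text
side [[394.5, 0.0, 284.0], [0.0, 394.5, 213.1], [0.0, 0.0, 1.0]] [[-0.979, 0.071, -0.192, 316.151], [-0.203, -0.451, 0.869, 1127.718], [-0.025, 0.89, 0.456, 599.306], [0.0, 0.0, 0.0, 1.0]]
top [[416.1, 0.0, 277.9], [0.0, 416.1, 202.5], [0.0, 0.0, 1.0]] [[0.022, 0.985, -0.172, 349.119], [-1.0, 0.023, 0.005, 155.535], [0.009, 0.172, 0.985, 1213.912], [0.0, 0.0, 0.0, 1.0]]
{'time_s': 0.1, 'q': array([ 1.09327890e+00,  9.18349381e-02,  1.23175451e+00,  5.69821699e-06,
        1.81976383e+00, -5.66830942e-02]), 'joint_velocities': array([ 1.91912413e-03, -7.95640163e-04, -3.33968438e-03,  3.63021876e-04,
       -4.89139216e-04,  3.47821623e-05]), 'effort': array([ 2.75801962e-03, -4.60215569e+01, -4.19219720e+01,  4.94598726e-05,
        1.06420432e-02, -5.83861151e-05]), 'position': array([244.99661859, 547.44587318, 230.23934369]), 'eef_rot': array([ 2.08867117e-01,  9.77943635e-01, -8.48367865e-04, -2.35009767e-04]), 'wrist_force': array([-0.15844726,  0.66040284,  0.0797056 ]), 'ft_torque': array([ 0.00549002,  0.01081249, -0.02891794]), 'grip_force': 0.0, 'grip_width': 85.63515057329829}
```

View pics/top0.png

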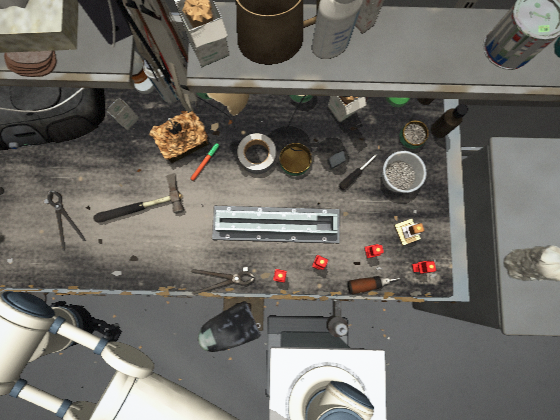

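View pics/side0.png

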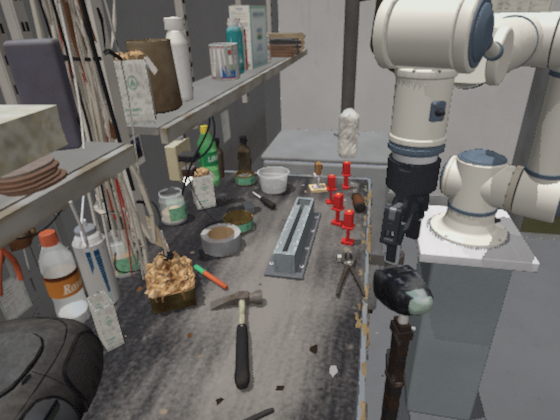

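Top view: the key candidates are the four red ones at (281,276), (320,263), (374,251) and (425,267), plus a wooden-handled one at (410,231) on a plywood block. The last fits the description (wooden handle, plywood rest). The gauge is at (277,223) and its mouth appears to be at the right (world -y) end. I'll confirm with one enlarged crop.

Run:
```python
import cv2,numpy as np
t=cv2.imread("pics/top0.png");s=cv2.imread("pics/side0.png")
a=cv2.resize(t[198:250,205:345],None,fx=5.6,fy=5.6,interpolation=2)
b=cv2.resize(t[210:260,385:445],None,fx=5.6,fy=5.6,interpolation=2)
c=cv2.resize(s[155:205,290:370],None,fx=5.5,fy=5.5,interpolation=2)
o=np.zeros((600,800,3),np.uint8);o[:a.shape[0],:a.shape[1]]=a;o[300:300+b.shape[0],:b.shape[1]]=b;o[300:300+c.shape[0],350:350+c.shape[1]]=c
cv2.imwrite("pics/c1.png",o)
```

```text
(no output)
```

View pics/c1.png

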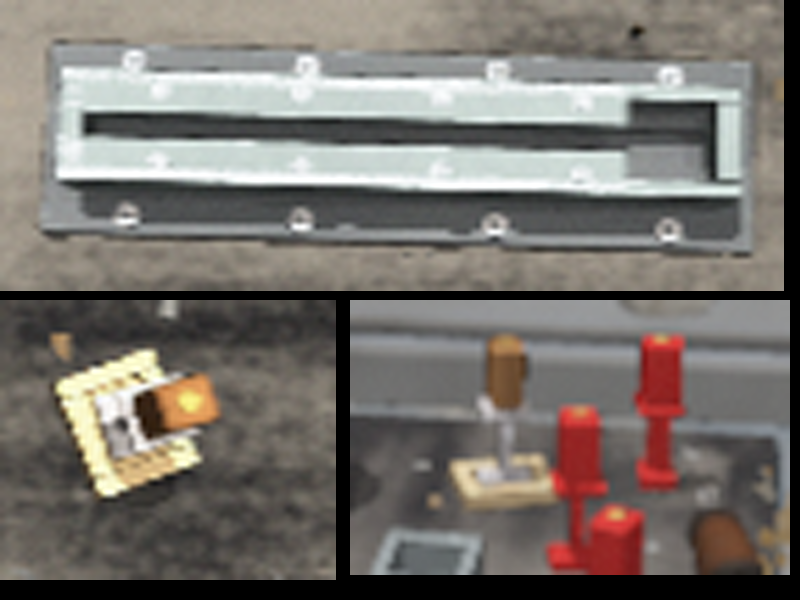

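Confirmed: the wooden-handled key stands in the plywood rest, with the handle top centre at about px (418.9,228.2). The mouth is the wide opening at the gauge's right end. Now I'll compute positions.

```bash
cat > h.py <<'E'
import numpy as np
from station import r
def ray(n,uv,z):
    p=r.camera_params(n);K=np.array(p["intrinsics"]);T=np.array(p["pose"])
    d=np.linalg.inv(K)@[uv[0],uv[1],1];d=T[:3,:3]@[d[0],-d[1],-d[2]];o=T[:3,3]
    return o+d*(z-o[2])/d[2]
def proj(n,P):
    p=r.camera_params(n);K=np.array(p["intrinsics"]);T=np.array(p["pose"])
    c=T[:3,:3].T@(np.array(P,float)-T[:3,3]);u=K@[c[0],-c[1],-c[2]];return u[:2]/u[2]
E
python3 - <<'E'
from h import *
import numpy as np
A=lambda x,y:(x/5.6+205-.4,y/5.6+198-.4)
B=lambda x,y:(x/5.6+385-.4,(y-300)/5.6+210-.4)
f=lambda n,p,z:print(n,np.round(ray("top",p,z)[:2],1))
for q in [(52,42),(752,62),(752,252),(42,232)]:f("plate",A(*q),8)
for q in [(630,100),(717,102),(717,180),(628,178)]:f("mouth",A(*q),64)
f("slitL",A(82,124),64);f("slitR",A(625,139),64)
for q in [(62,68),(740,92),(740,180),(57,180)]:f("cover",A(*q),64)
for q in [(57,382),(152,350),(200,462),(105,497)]:f("rest",B(*q),12)
f("handletop",B(190,402),107)
for q in [(150,380),(210,375),(220,420),(165,432)]:f("ht",B(*q),107)
S=lambda x,y:((x-350)/5.5+290-.4,(y-300)/5.5+155-.4)
print("side handle top",np.round(ray("side",S(506,340),107)[:2],1))
for p in [(281,274),(320,261),(374,249),(430,266)]: f("red",p,100)
E
```

```text
plate [548.1 336.6]
plate [546.  -30.7]
plate [446.4 -30.3]
plate [448.5 336.9]
mouth [516.3  39. ]
mouth [516.3  -4.5]
mouth [477.2  -4.4]
mouth [477.2  39.7]
slitL [497.9 311.3]
slitR [496.6  41.3]
cover [525.8 322.5]
cover [521.6 -16. ]
cover [477.5 -15.9]
cover [469.7 322.3]
rest [ 503.2 -192.9]
rest [ 521.2 -243.1]
rest [ 463.2 -266. ]
rest [ 444.  -216.2]
handletop [ 482.9 -229. ]
ht [ 493.  -210.1]
ht [ 496.1 -239.1]
ht [ 474.5 -243. ]
ht [ 468.2 -216.5]
side handle top [ 484.5 -230.5]
red [352.8 137.1]
red [389.1  34.2]
red [ 424.1 -110. ]
red [ 382.4 -258.2]
```

Every check agrees. The plate measures 367×100 mm, and the mouth centre is (496.7, 17.8), as expected from the plate centre (497.3, 153). The gauge yaw is about -0.3°. The key is at (483,-229), with its x axis at roughly 15–21° from the rest and handle edges. Both views agree within 2 mm. I'll go above the key with the closing axis along key y.

Emit:
{"name": "apply_moves", "arguments": {
  "xyz": [
    [-535,-612,50],
    [-535,-612,50],
    [-535,-612,50],
    [-535,-612,50],
    [-535,-612,50],
    [-535,-612,50],
    [-535,-612,50],
    [-535,-612,50],
    [-535,-612,50],
    [-535,-612,50],
    [-535,-612,50],
    [-535,-612,50],
    [-535,-612,50],
    [-535,-612,50],
    [-535,-612,50],
    [-535,-612,50],
    [-535,-612,50],
    [-535,-612,50],
    [-535,-612,50],
    [-535,-612,50]
  ],
  "rot": [
    [0,0,2.37],
    [0,0,2.37],
    [0,0,2.37],
    [0,0,2.37],
    [0,0,2.37],
    [0,0,2.37],
    [0,0,2.37],
    [0,0,2.37],
    [0,0,2.37],
    [0,0,2.37],
    [0,0,2.37],
    [0,0,2.37],
    [0,0,2.37],
    [0,0,2.37],
    [0,0,2.37],
    [0,0,2.37],
    [0,0,2.37],
    [0,0,2.37],
    [0,0,2.37],
    [0,0,2.37]
  ],
  "claw": [60,60,60,60,60,60,60,60,60,60,60,60,60,60,60,60,60,60,60,60],
  "grip_force": 40
}}

```text
time_s: 2.1
position: [483.4, -228.0, 181.7]
eef_rot: [0.984, 0.176, 0.0, -0.0]
wrist_force: [0.2, -0.7, -0.1]
grip_width: 60.1
grip_force: 0.0
```

```bash
cat >> h.py <<'E'
def st():
    from scipy.spatial.transform import Rotation as R
    s=r.get_state();m=R.from_quat(s["eef_rot"]).as_matrix()
    print("t",round(s["time_s"],2),"pos",np.round(s["position"],2),"yaw_y",round(np.degrees(np.arctan2(m[1,1],m[0,1])),2),"z",np.round(m[:,2],3),"F",np.round(s["wrist_force"],1),"M",np.round(s["ft_torque"],2),"w",round(s["grip_width"],1),"g",s["grip_force"],"q",np.round(s["q"],2))
E
python3 - <<'E'
from h import *
import cv2
st()
a=r.snapshot("side")[:,:,::-1];b=r.snapshot("top")[:,:,::-1]
cv2.imwrite("pics/s1.png",a);cv2.imwrite("pics/t1.png",b)
x=cv2.resize(a[90:240,250:400],(400,400),interpolation=2);y=cv2.resize(b[190:290,370:470],(400,400),interpolation=2)
cv2.imwrite("pics/c2.png",cv2.hconcat([x,y]))
E
```

```text
t 2.1 pos [ 483.44 -227.97  181.72] yaw_y -69.77 z [ 0.  0. -1.] F [ 0.2 -0.7 -0.1] M [ 0.    0.01 -0.03] w 60.1 g 0.0 q [-0.5  -0.09  1.5   0.    1.73  0.71]
```

View pics/c2.png

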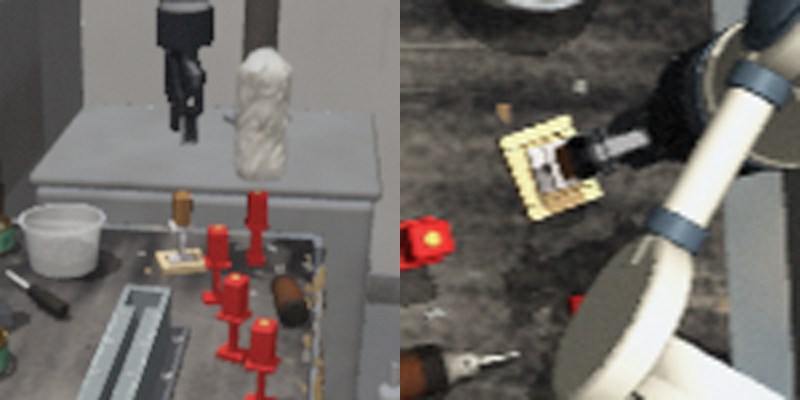

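The open gripper is centred over the key's handle (side crop about (183,140) over (182,210)). I'll descend and grip.

Emit:
{"name": "apply_moves", "arguments": {
  "xyz": [
    [0,-1,40],
    [0,-1,80],
    [0,-1,100],
    [0,-1,113],
    [0,-1,113],
    [0,-1,113],
    [0,-1,113],
    [0,-1,113],
    [0,-1,113],
    [0,-1,113],
    [0,-1,113],
    [0,-1,113],
    [0,-1,113],
    [0,-1,113]
  ],
  "rot": [
    [0,0,0],
    [0,0,0],
    [0,0,0],
    [0,0,0],
    [0,0,0],
    [0,0,0],
    [0,0,0],
    [0,0,0],
    [0,0,0],
    [0,0,0],
    [0,0,0],
    [0,0,0],
    [0,0,0],
    [0,0,0]
  ],
  "claw": [60,60,60,60,60,20,20,20,20,20,20,20,20,20],
  "grip_force": 50
}}

```text
time_s: 3.6
position: [484.3, -229.1, 70.6]
eef_rot: [0.985, 0.174, 0.002, 0.001]
wrist_force: [0.1, 0.6, 7.3]
grip_width: 27.6
grip_force: 49.4
```

```bash
python3 -c "
from h import *
st()"
```

```text
t 3.6 pos [ 484.25 -229.08   70.62] yaw_y -69.9 z [ 0.004 -0.002 -1.   ] F [0.1 0.6 7.3] M [0.14 0.01 0.01] w 27.6 g 49.415846328483894 q [-0.51 -0.06  1.67  0.    1.53  0.71]
```

Emit:
{"name": "apply_moves", "arguments": {
  "xyz": [
    [0,0,-20],
    [0,0,-50],
    [0,0,-85],
    [10,-20,-85],
    [25,-60,-85],
    [45,-105,-85],
    [60,-145,-85],
    [78,-185,-85],
    [90,-212,-85],
    [96.5,-227.5,-85],
    [96.5,-227.5,-85],
    [96.5,-227.5,-85],
    [96.5,-227.5,-85],
    [96.5,-227.5,-85]
  ],
  "rot": [
    [0,0,0],
    [0,0,0],
    [0,0,0],
    [0,0,0.05],
    [0,0,0.1],
    [0,0,0.2],
    [0,0,0.3],
    [0,0,0.356],
    [0,0,0.356],
    [0,0,0.356],
    [0,0,0.356],
    [0,0,0.356],
    [0,0,0.356],
    [0,0,0.356]
  ],
  "claw": [20,20,20,20,20,20,20,20,20,20,20,20,20,20]
}}

```text
time_s: 5.0
position: [495.5, 17.3, 153.2]
eef_rot: [1.0, -0.003, -0.0, 0.0]
wrist_force: [-0.5, -0.3, -1.4]
grip_width: 27.7
grip_force: 49.2
```

Run:
```python
from h import *
import cv2
st()
a=r.snapshot("side")[:,:,::-1];b=r.snapshot("top")[:,:,::-1]
cv2.imwrite("pics/s2.png",a);cv2.imwrite("pics/t2.png",b)
p=r.get_state()["position"]
for d in (0,-66.6): print(proj("side",p+[0,0,d]),proj("top",p+[0,0,d]))
x=cv2.resize(a[130:230,250:350],(400,400),interpolation=2);y=cv2.resize(b[180:260,290:370],(400,400),interpolation=2)
cv2.imwrite("pics/c3.png",cv2.hconcat([x,y]))
```

```text
t 5.0 pos [495.53  17.25 153.22] yaw_y -90.39 z [-0. -0. -1.] F [-0.5 -0.3 -1.4] M [-0.04 -0.04 -0.01] w 27.7 g 49.16867562336847 q [-0.03 -0.19  1.64 -0.    1.69  1.54]
[304.12908985 174.82337566] [328.94389535 218.70949728]
[304.16536232 194.72303624] [325.76999255 221.97460766]
```

View pics/c3.png

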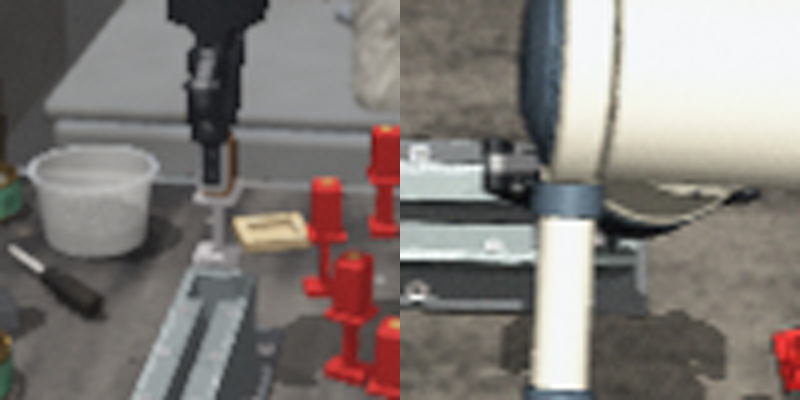

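Key upright over the mouth: foot at about px (304.5,194.5) in side view, with the projected TCP axis at 304.2. I'll check the x offset numerically.

Run:
```python
from h import *
import cv2
a=cv2.imread("pics/s2.png").astype(int);g=a.sum(2)//3
for rr in (179,180,182,184,186,188,193,195,196): print(rr,g[rr,294:316])
p=r.get_state()["position"];f=p-[0,0,66.6]
for nm,pts in dict(foot=[(-17,12,0),(17,12,0),(-17,12,10),(17,12,10)],stem=[(-3.5,8,30),(3.5,8,30)],collar=[(-16,16,53),(16,16,53),(-16,16,59),(16,16,59)],handle=[(-12,14,81),(12,14,81),(-12,-14,81)]).items():
    print(nm,[np.round(proj("side",f+q),1).tolist() for q in pts])
a0=cv2.imread("pics/side0.png");g=a0.sum(2)//3
print("mouth rows");
for rr in range(198,212,2): print(rr,g[rr,290:320])
M=lambda x,y,z:np.round(proj("side",[497.3+x+.0055*y,153+y,z]),1).tolist()
print([M(x,y,64) for x,y in [(-20,-157.5),(20,-157.5),(-20,-112.5),(20,-112.5),(-28,-112.5),(28,-112.5),(-6,-80),(6,-80),(-28,-80),(28,-80)]])
for rr in (int(M(0,-80,64)[1]+.5),): print(rr,g[rr,280:320])
```

```text
179 [ 66  69  73  72 133 173 169 143 129 123 121 120 123 132 134 110  81  84
  91  98 107 110]
180 [ 65  73  79  82 113 137 150 150 138 140 141 142 143 140 123  90  82  91
  98 101 103 107]
182 [ 81  88  91  88  83  84  84  86  91 115 128 111  79  62  68  75  82  93
 101 105 103 101]
184 [ 97  99  94  90  87  89  88 100 119 128 128 112  78  63 112 151 163 166
 172 177 175 172]
186 [ 88  90  90  88  92  92  85  80  87 114 129 112  79  74 117 178 205 187
 144 131 137 139]
188 [ 64  73  91  94  95  89  81  75  83 112 130 112  82  74  89 123 178 202
 199 197 197 197]
193 [ 95  96  93  88 140 184 195 197 185 172 179 162 139 138 135 126 107 103
  99  94  92  88]
195 [ 94  93  92  88 138 156 143 144 142 138 140 144 138 132 130 116  99 102
 100  98  98 101]
196 [ 97  95  96 109 137 142 135 132 123 117 122 127 127 126 123 112  99 102
 103 103 101 102]
foot [[309.0, 196.7], [298.1, 196.0], [309.0, 193.7], [298.1, 193.0]]
stem [[304.9, 187.0], [302.6, 186.8]]
collar [[308.5, 181.2], [298.1, 180.7], [308.5, 179.4], [298.1, 178.8]]
handle [[307.3, 172.3], [299.4, 171.8], [308.7, 169.0]]
mouth row
[... 519 characters left out ...]
119 132 155 167 172 172 169 167 154 119  96 102 110 146 167 164 165
 167 170 162 129  70  82 113 128 123 123 124 127]
208 [117 124 168 181 165 166 162 162 161 127  78  94 103 135 160 158 165 175
 180 188 157  71  72  86 111 122 123 125 126 126]
210 [121 154 181 179 165 166 166 165 135  72  71  73 126 161 165 166 166 169
 181 159  88  70  70  84 108 119 121 123 124 125]
[[311.2, 198.7], [298.8, 197.9], [309.0, 204.8], [296.3, 204.0], [311.6, 205.0], [293.8, 203.8], [302.8, 209.2], [298.9, 208.9], [310.0, 209.7], [291.8, 208.4]]
209 [111 114 114 117 116 116 117 118 120 117 117 137 175 180 164 166 165 166
 143  88  74  85 110 148 164 159 164 171 178 178 139  70  71  84 110 120
 120 122 123 126]
```

Relative to the gauge slit, the key sits about 2.3 mm short in +x. I'll correct that and lower to just above the ledges.

Emit:
{"name": "apply_moves", "arguments": {
  "xyz": [
    [2.3,-0.5,0],
    [2.3,-0.5,15],
    [2.3,-0.5,25],
    [2.3,-0.5,35],
    [2.3,-0.5,42],
    [2.3,-0.5,49],
    [2.3,-0.5,56],
    [2.3,-0.5,56],
    [2.3,-0.5,56]
  ],
  "rot": [
    [0,0,0],
    [0,0,0],
    [0,0,0],
    [0,0,0],
    [0,0,0],
    [0,0,0],
    [0,0,0],
    [0,0,0],
    [0,0,0]
  ],
  "claw": [20,20,20,20,20,20,20,20,20]
}}

```text
time_s: 6.0
position: [497.9, 18.8, 97.3]
eef_rot: [1.0, -0.003, 0.0, 0.0]
wrist_force: [-0.0, -0.7, -2.8]
grip_width: 27.5
grip_force: 49.2
```

```bash
python3 -c "
from h import *
st()"
```

```text
t 6.0 pos [497.86  18.76  97.35] yaw_y -90.3 z [ 0. -0. -1.] F [-0.  -0.7 -2.8] M [-0.   -0.04  0.02] w 27.5 g 49.19119364465587 q [-0.03 -0.17  1.72 -0.    1.59  1.55]
```

Emit:
{"name": "apply_moves", "arguments": {
  "xyz": [
    [0,0,3.5],
    [0,-3,3.5],
    [0,-6,3.5],
    [0,-9,3.5],
    [0,-12,3.5],
    [0,-15,3.5],
    [0,-18,3.5],
    [0,-21,3.5],
    [0,-24,3.5],
    [0,-27,3.5],
    [0,-27,3.5]
  ],
  "rot": [
    [0,0,0],
    [0,0,0],
    [0,0,0],
    [0,0,0],
    [0,0,0],
    [0,0,0],
    [0,0,0],
    [0,0,0],
    [0,0,0],
    [0,0,0],
    [0,0,0]
  ],
  "claw": [20,20,20,20,20,20,20,20,20,20,20]
}}

```text
time_s: 7.1
position: [498.0, 46.1, 93.8]
eef_rot: [1.0, -0.002, -0.0, -0.0]
wrist_force: [0.5, -0.4, -2.8]
grip_width: 28.1
grip_force: 49.2
```

Run:
```python
from h import *
import cv2
st()
a=r.snapshot("side")[:,:,::-1]
cv2.imwrite("pics/s3.png",a)
cv2.imwrite("pics/c4.png",cv2.resize(a[160:240,250:350],(800,640),interpolation=2)[:600])
```

```text
t 7.1 pos [497.97  46.14  93.76] yaw_y -90.27 z [-0.  0. -1.] F [ 0.5 -0.4 -2.8] M [ 0.03  0.03 -0.05] w 28.1 g 49.16945167235099 q [ 0.02 -0.16  1.72  0.    1.58  1.6 ]
```

View pics/c4.png

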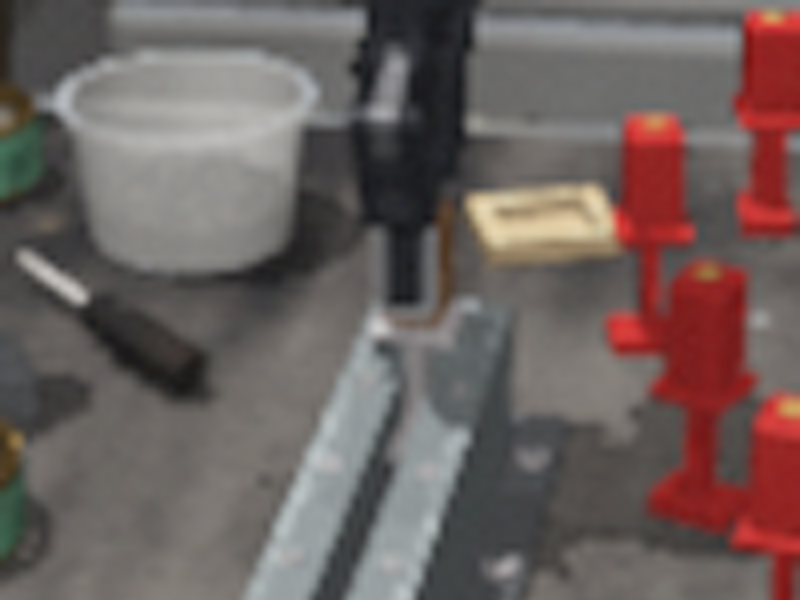

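The side crop shows the stem in the slit at about crop (408,420), upright and under the cover, with no side load. I'll advance to just before the search range and touch down on the ledges.

Emit:
{"name": "apply_moves", "arguments": {
  "xyz": [
    [0,-5,0],
    [0,-10,0],
    [0,-15,0],
    [0,-20,0],
    [0,-25,0],
    [0,-30,0],
    [0,-34,0],
    [0,-34,1],
    [0,-34,2],
    [0,-34,3],
    [0,-34,4],
    [0,-34,4]
  ],
  "rot": [
    [0,0,0],
    [0,0,0],
    [0,0,0],
    [0,0,0],
    [0,0,0],
    [0,0,0],
    [0,0,0],
    [0,0,0],
    [0,0,0],
    [0,0,0],
    [0,0,0],
    [0,0,0]
  ],
  "claw": [20,20,20,20,20,20,20,20,20,20,20,20]
}}

```text
time_s: 8.35
position: [498.3, 79.6, 90.6]
eef_rot: [1.0, -0.003, 0.0, -0.0]
wrist_force: [-0.6, 0.5, 4.2]
grip_width: 27.9
grip_force: 49.6
```

```bash
python3 -c "
from h import *
st()"
```

```text
t 8.35 pos [498.3   79.64  90.59] yaw_y -90.31 z [ 0.001  0.    -1.   ] F [-0.6  0.5  4.2] M [0.   0.4  0.03] w 27.9 g 49.64587227324955 q [ 0.09 -0.15  1.72  0.    1.57  1.67]
```

Touched the ledges at z 90.6, matching the prediction of 24 + 66.6. Now I'll press lightly and search.

Emit:
{"name": "apply_moves", "arguments": {
  "xyz": [
    [0,0,1.2],
    [0,-2,1.2],
    [0,-4,1.2],
    [0,-6,1.2],
    [0,-8,1.2],
    [0,-10,1.2],
    [0,-12,1.2],
    [0,-13.5,1.2]
  ],
  "rot": [
    [0,0,0],
    [0,0,0],
    [0,0,0],
    [0,0,0],
    [0,0,0],
    [0,0,0],
    [0,0,0],
    [0,0,0]
  ],
  "claw": [20,20,20,20,20,20,20,20]
}}

```text
time_s: 9.15
position: [499.6, 91.8, 90.4]
eef_rot: [1.0, -0.003, 0.002, 0.001]
wrist_force: [0.3, -4.2, 6.6]
grip_width: 27.9
grip_force: 50.0
```

Emit:
{"name": "apply_moves", "arguments": {
  "xyz": [
    [0,-1.5,0],
    [0,-3,0],
    [0,-4.5,0],
    [0,-6,0]
  ],
  "rot": [
    [0,0,0],
    [0,0,0],
    [0,0,0],
    [0,0,0]
  ],
  "claw": [20,20,20,20]
}}

```text
time_s: 9.55
position: [499.5, 97.8, 90.3]
eef_rot: [1.0, -0.003, 0.002, 0.001]
wrist_force: [0.3, -5.5, 6.7]
grip_width: 27.5
grip_force: 50.1
```

Emit:
{"name": "apply_moves", "arguments": {
  "xyz": [
    [-1.2,-1.5,0],
    [-1.2,-3,0],
    [-1.2,-4.5,0],
    [-1.2,-6,0],
    [-1.2,-7.5,0]
  ],
  "rot": [
    [0,0,0],
    [0,0,0],
    [0,0,0],
    [0,0,0],
    [0,0,0]
  ],
  "claw": [20,20,20,20,20]
}}

```text
time_s: 10.05
position: [498.4, 105.3, 90.3]
eef_rot: [1.0, -0.003, 0.002, 0.001]
wrist_force: [-1.0, -4.3, 6.7]
grip_width: 27.7
grip_force: 49.9
```

Emit:
{"name": "apply_moves", "arguments": {
  "xyz": [
    [0,-1.5,0],
    [0,-3,0],
    [0,-4.5,0],
    [0,-6,0],
    [0,-7.5,0]
  ],
  "rot": [
    [0,0,0],
    [0,0,0],
    [0,0,0],
    [0,0,0],
    [0,0,0]
  ],
  "claw": [20,20,20,20,20]
}}

```text
time_s: 10.55
position: [498.4, 112.9, 90.3]
eef_rot: [1.0, -0.003, 0.002, 0.001]
wrist_force: [0.1, -4.7, 6.8]
grip_width: 27.8
grip_force: 49.9
```

Emit:
{"name": "apply_moves", "arguments": {
  "xyz": [
    [0,-1.5,0],
    [0,-3,0],
    [0,-4.5,0],
    [0,-6,0],
    [0,-7.5,0]
  ],
  "rot": [
    [0,0,0],
    [0,0,0],
    [0,0,0],
    [0,0,0],
    [0,0,0]
  ],
  "claw": [20,20,20,20,20]
}}

```text
time_s: 11.05
position: [498.4, 120.4, 90.3]
eef_rot: [1.0, -0.003, 0.002, 0.001]
wrist_force: [0.4, -4.5, 5.9]
grip_width: 28.0
grip_force: 49.9
```

Emit:
{"name": "apply_moves", "arguments": {
  "xyz": [
    [0,-1.5,0],
    [0,-3,0],
    [0,-4.5,0],
    [0,-6,0],
    [0,-7.5,0]
  ],
  "rot": [
    [0,0,0],
    [0,0,0],
    [0,0,0],
    [0,0,0],
    [0,0,0]
  ],
  "claw": [20,20,20,20,20]
}}

```text
time_s: 11.55
position: [498.5, 127.9, 90.2]
eef_rot: [1.0, -0.003, 0.002, 0.001]
wrist_force: [0.4, -4.9, 5.8]
grip_width: 27.8
grip_force: 49.9
```

Emit:
{"name": "apply_moves", "arguments": {
  "xyz": [
    [0,-1.5,0],
    [0,-3,0],
    [0,-4.5,0],
    [0,-6,0],
    [0,-7.5,0]
  ],
  "rot": [
    [0,0,0],
    [0,0,0],
    [0,0,0],
    [0,0,0],
    [0,0,0]
  ],
  "claw": [20,20,20,20,20]
}}

```text
time_s: 12.05
position: [498.3, 135.7, 89.8]
eef_rot: [1.0, -0.003, 0.001, 0.001]
wrist_force: [-0.3, -3.0, 4.3]
grip_width: 27.8
grip_force: 50.0
```

Emit:
{"name": "apply_moves", "arguments": {
  "xyz": [
    [0,-1.5,0.6],
    [0,-3,0.6],
    [0,-4,0.6],
    [0,-5,0.6]
  ],
  "rot": [
    [0,0,0],
    [0,0,0],
    [0,0,0],
    [0,0,0]
  ],
  "claw": [20,20,20,20]
}}

```text
time_s: 12.45
position: [497.0, 140.7, 87.1]
eef_rot: [1.0, -0.003, -0.001, 0.001]
wrist_force: [1.2, -6.4, -2.3]
grip_width: 27.8
grip_force: 48.7
```

It dropped: z is 87.1 and the vertical load has gone. I'll ease back slightly and lower.

Emit:
{"name": "apply_moves", "arguments": {
  "xyz": [
    [0,0.7,0],
    [0,0.7,1.5],
    [0,0.7,3],
    [0,0.7,3]
  ],
  "rot": [
    [0,0,0],
    [0,0,0],
    [0,0,0],
    [0,0,0]
  ],
  "claw": [20,20,20,20]
}}

```text
time_s: 12.85
position: [497.4, 140.6, 85.0]
eef_rot: [1.0, -0.003, 0.0, 0.0]
wrist_force: [0.4, -5.0, -0.6]
grip_width: 27.6
grip_force: 48.8
```

```bash
python3 -c "
from h import *
st()"
```

```text
t 12.85 pos [497.37 140.61  85.  ] yaw_y -90.31 z [ 0.    -0.001 -1.   ] F [ 0.4 -5.  -0.6] M [-1.17 -0.06  0.06] w 27.6 g 48.83727192878723 q [ 0.21 -0.11  1.69 -0.    1.56  1.79]
```

Emit:
{"name": "apply_moves", "arguments": {
  "xyz": [
    [0,0.8,0],
    [0,0.8,1.5],
    [0,0.8,3],
    [0,0.8,4.5],
    [0,0.8,4.5]
  ],
  "rot": [
    [0,0,0],
    [0,0,0],
    [0,0,0],
    [0,0,0],
    [0,0,0]
  ],
  "claw": [20,20,20,20,20]
}}

```text
time_s: 13.35
position: [497.2, 140.3, 80.1]
eef_rot: [1.0, -0.003, -0.0, -0.0]
wrist_force: [1.0, -3.5, -2.0]
grip_width: 27.7
grip_force: 49.2
```

```bash
python3 -c "
from h import *
st()"
```

```text
t 13.35 pos [497.2  140.33  80.12] yaw_y -90.29 z [-0.  0. -1.] F [ 1.  -3.5 -2. ] M [-0.69 -0.16  0.1 ] w 27.7 g 49.152177572250366 q [ 0.21 -0.11  1.7   0.    1.55  1.79]
```

Going down freely. Down to home at about 77.6.

Emit:
{"name": "apply_moves", "arguments": {
  "xyz": [
    [0,0.5,1],
    [0,0.5,2],
    [0,0.5,3],
    [0,0.5,3.7],
    [0,0.5,3.7]
  ],
  "rot": [
    [0,0,0],
    [0,0,0],
    [0,0,0],
    [0,0,0],
    [0,0,0]
  ],
  "claw": [20,20,20,20,20]
}}

```text
time_s: 13.85
position: [497.2, 140.1, 77.7]
eef_rot: [1.0, -0.002, 0.0, -0.0]
wrist_force: [-2.8, -1.2, 5.0]
grip_width: 28.1
grip_force: 49.8
```

```bash
python3 -c "
from h import *
st()"
```

```text
t 13.85 pos [497.2  140.11  77.67] yaw_y -90.28 z [ 0.     0.001 -1.   ] F [-2.8 -1.2  5. ] M [-0.23  0.59  0.02] w 28.1 g 49.80189800262451 q [ 0.21 -0.11  1.7   0.    1.55  1.78]
```

The key is home at z 77.7 (77.6 expected), with the collar bearing. Release and rise.

Emit:
{"name": "apply_moves", "arguments": {
  "xyz": [
    [0,0,-0.8],
    [0,0,-0.8],
    [0,0,-0.8],
    [0,0,-0.8],
    [0,0,-0.8],
    [0,0,-0.8],
    [0,0,-0.8],
    [0,0,-15],
    [0,0,-40],
    [0,0,-75],
    [0,0,-110],
    [0,0,-110],
    [0,0,-110]
  ],
  "rot": [
    [0,0,0],
    [0,0,0],
    [0,0,0],
    [0,0,0],
    [0,0,0],
    [0,0,0],
    [0,0,0],
    [0,0,0],
    [0,0,0],
    [0,0,0],
    [0,0,0],
    [0,0,0],
    [0,0,0]
  ],
  "claw": [20,55,55,55,55,55,55,55,55,55,55,55,55]
}}

```text
time_s: 15.15
position: [497.9, 139.9, 189.0]
eef_rot: [1.0, -0.003, 0.002, -0.0]
wrist_force: [-1.0, 0.1, 0.2]
grip_width: 54.8
grip_force: 0.0
```

Run:
```python
from h import *
import cv2
st()
a=r.snapshot("side")[:,:,::-1]
cv2.imwrite("pics/s4.png",a)
cv2.imwrite("pics/c5.png",cv2.resize(a[160:260,240:360],(720,600),interpolation=2))
for z in (0,53,103): print(proj("side",[497.2,140.1,11+z]))
```

```text
t 15.15 pos [497.94 139.9  189.  ] yaw_y -90.3 z [ 0.004  0.001 -1.   ] F [-1.   0.1  0.2] M [-0.06  0.02  0.  ] w 54.8 g 0.0 q [ 0.21 -0.14  1.53  0.    1.75  1.78]
[297.02824913 235.19851891]
[296.84606544 219.30909116]
[296.66695153 203.68739939]
```

View pics/c5.png

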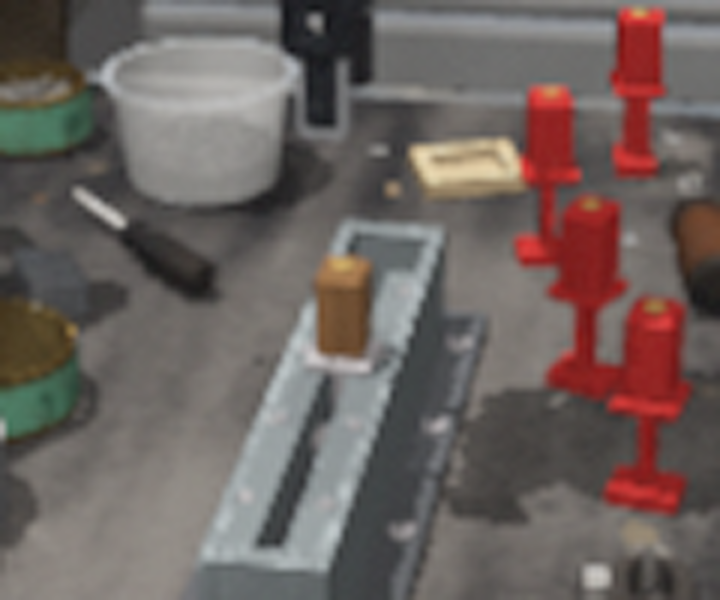

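The key stands upright with its collar flat on the cover. The handle top is at px (297.2,204), against (296.7,203.7) predicted for fully home. The gripper is clear and the bystanders are unmoved.

```bash
python3 -c "
from station import r
print(r.hand_in())"
```

```text
the job is handed in; nothing more can be done
None
```

The stop key dropped into the hidden notch at about y = -13 mm on the gauge; I left it standing there released and upright, collar flat on the cover, and handed the job in at about 15 s; no verdict came back.

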